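# Hover the front plate over the loudspeaker driver

### The job

Lift the hinged lid of the grey parts case (it has a pull tab in front) until it leans back on its stop, and take out the flat metal front plate that lies inside. Carry it to the loudspeaker driver on the octagonal jig and hold it hovering there, level, rib up and about 15 mm above the driver's housing, turned so that its four corner holes are in line with the four threaded holes below (either way round will do). Finish while still holding it there with the lid left open: never let the plate touch the driver or jig, and leave the other things on the bench where they are.

Things in the scene. Friction and masses are not known exactly. Their poses are not given: they have to be found in the camera images.
- case: Open-topped grey plastic case fixed to the bench, 150 (x) x 220 (y) x 50 mm high, walls and floor 5 mm thick. Origin: centre of its underside. Its hinged lid closes it at the start; the hinge runs along the far (+x) top edge and the front with the lid's tab is its -x side. It may stand left or right on the bench, the driver on the other side. The front plate lies inside it on the floor.
- lid (a joint): Lid hinge angle: 0 = shut, 1.9 rad = fully open, leaning back past upright on its stop. The lid (150 x 220 x 6 mm, 0.16 kg) hangs freely: it falls shut when let go before upright (about 1.57) and falls back onto its stop when let go past about 1.65.
- lid_hinge (a point): Point on the lid's hinge line, at the middle of the case's far top edge, 50.5 mm above the case's underside. The hinge line is the y axis of the case (and of this point); x axis of this point points from the lid's front edge to the hinge along the lid and turns with the lid; opening turns the lid about +y (front edge up and over).
- lid_tab (a point): Grip point on the black pull tab that sticks out of the middle of the lid's front edge: 178 mm from the hinge line, 28 mm out from the lid's edge. The tab is 24 mm wide (along y), 10 mm thick and sticks out 42 mm; it can be pinched across its width from above and pivots between the fingers while the lid swings. Moves with the lid.
- plate: Loose front plate of bare aluminium, 80 (own x) x 110 (own y) x 5 mm, about 0.15 kg, lying flat on the case floor. Origin: centre of its underside. On its top stands a solid centre rib to grip: 60 mm long along x, 14 mm wide along y, its top 33 mm above the underside. Four through holes of 10 mm diameter at x = +-28, y = +-43 mm. It is the same after a half turn.
- plate_hole0 (a point): Centre of the plate's hole at own x = -28, y = -43 mm, on the underside.
- plate_hole3 (a point): Centre of the opposite hole at own x = +28, y = +43 mm, on the underside.
- driver: Loudspeaker driver fixed on a grey jig plate (octagonal with corners cut 30 mm, 170 x 190 x 12 mm) on the bench. Origin: centre of the jig's underside. The driver's aluminium housing on it is 80 (own x) x 110 (own y) mm, centred; its flat top lies 45 mm above the bench, with a pleated brass-and-black panel in the middle and four threaded holes of 6 mm diameter at x = +-28, y = +-43 mm. Nothing on it is higher than 46 mm.
- thread0 (a point): Mouth of the driver's threaded hole at own x = -28, y = -43 mm, on the housing's top (45 mm above the bench).
- thread3 (a point): Mouth of the opposite threaded hole at own x = +28, y = +43 mm, on the housing's top.
- screwdriver: Bystander: screwdriver 200 mm long, lying far left.
- pliers: Bystander: pliers 115 mm long, 10 mm high, lying between case and driver.
- battery: Bystander: small block battery 17 x 26 x 49 mm, standing beyond the pliers.
- dish: Bystander: shallow white dish 84 mm across, 14 mm high, with screws, at the back left.
- frame: Bystander: rectangular aluminium frame 60 x 90 x 20 mm, lying at the back right.
- tin: Bystander: closed steel tin 56 mm across, 70 mm high, standing far right.

How it is judged:
By the outcome, as a careful person would: the job done as asked, in the order asked, and still so for the second after the job is handed in, while the arm keeps its last pose, push and grip.
It also fails if it takes over 58 s, if anything falls off the work surface, if the arm or the gripper's body presses on something with over 40 N, if the wrist force passes 120 N, or if a joint passes its speed limit or range.

### The arm

A 6-joint arm with a two-finger parallel gripper is mounted at the origin on the work surface. World frame = base frame: x ahead of the robot, y to its left, z up, the work surface at z = 0. Lengths are in m, angles in degrees, forces in N, time in s.
With the tool pointing down it reaches from about 0.325 to 0.85 m from the base axis. Payload 15.5 kg.
Tool frame: the origin (TCP) lies at the very end of the fingers, on their centre line; the grasp point (between the pads) lies arm.grip_depth behind it (arm.grip_depth is the distance from the TCP to the grasp point, in m); z points along the fingers, y is the direction in which the jaws open and shut (so a half turn about z gives the same grasp; the last joint's range is limited). The gripper opens to 91 mm and grips with 3 to 60 N. Pads are 32 mm wide; open, the fingers measure 118 mm over their backs; the gripper's body (76 mm by 178 mm) begins 60 mm behind the grasp point.
Start: joints at [70.56, 28.281, 77.091, -0, 74.628, -5.472], TCP at [0.151, 0.607, 0.214] pointing down, gripper open.
Joint ranges: [-166.48, 166.48], [-47.26, 123.95], [12.59, 153.08], [-70.14, 250.14], [6.76, 159.57], [-176.63, 176.63]. Speed limits (degrees/s): [108.29, 108.29, 147.25, 172.46, 172.46, 172.46].

### API

Orientations are given as a 3x3 rotation matrix whose columns are the frame's x, y, z axes.
In Python, from rig import arm gives the robot as it stands. Calls block until the motion is done:
- arm.move_to(position, orientation): joint-space move of the TCP to a pose.
- arm.move_l(position, orientation=None, feed=0.15): straight line of the TCP; orientation=None keeps the orientation; feed is the mean speed in m/s.
- arm.move_joints(angles): joint-space move.
- arm.grip(opening): finger opening in m; the grip force is fixed at half the most; returns when the fingers have stopped.
- arm.sleep(seconds).
- arm.solve_ik(position, orientation): joint angles nearest the present ones, or None.
- arm.snapshot(name): name is "scene" or "top" or "wrist"; returns the picture (480x640x3 uint8, red, green, blue); there is no depth.
- arm.get_calibration(name): a dict with "intrinsics" (3x3 intrinsics, pixels), "k1" (the pictures are not rectified: a ray, as slopes to the right and down, at radius r is drawn at 1 + k1 r^2 times it, then the intrinsics apply), "cam_to_world" (4x4, takes a point from camera to world coordinates). Camera axes: x right, y down, z forward; pixel columns grow to the right and rows downward; lengths in m; the calibration is good to about 2 mm. A picture is of the moment at which its call begins: read the wrist's pose just before it. get_calibration takes no time and is no camera call; for the wrist camera it gives the pose at the moment of the call.
A pose or a line that the arm cannot do raises arm.Unreachable and nothing moves.
- arm.sign_off(): hands the job in, once; it reports no verdict.
Readings, each from a call of its own:
- arm.current_t(): time.
- arm.current_joint_positions(): joint angles.
- arm.current_dq(): joint speeds.
- arm.current_tau(): joint torques, N m.
- arm.current_ee_pos(): TCP position.
- arm.current_tool_rot(): TCP orientation.
- arm.current_force(): force on the tool from outside, world axes, zero at the start.
- arm.current_torque(): the same for the moment, N m.
- arm.current_width(): finger opening in m.
Only numpy, scipy, OpenCV 4.12 (cv2) and the standard library are available. Lean on these libraries where they do the work, as an engineer would, in place of code of your own. Each camera call takes 0.05 s, during which the arm holds its last target.

## Working session

There is one attempt and no reset: what is moved stays moved. The work goes in short steps, each a Python script; the robot and the scene stay as the last script left them, time stands still between calls to the robot, and variables do not carry over. Pictures are saved under pics/ and viewed, and the job is handed in when it is done.

```bash
mkdir -p pics; ls
cat > h.py <<'E'
import numpy as np, cv2
from rig import arm
def save(n,f):
    im=arm.snapshot(n); cv2.imwrite('pics/'+f+'.png',im[:,:,::-1]); return im
def ray(c,u,v):
    K=np.array(c['intrinsics']);k=c['k1'];T=np.array(c['cam_to_world'])
    d=np.array([(u-K[0,2])/K[0,0],(v-K[1,2])/K[1,1]])
    s=d.copy()
    for _ in range(30): s=d/(1+k*(s@s))
    return T[:3,3],T[:3,:3]@np.array([s[0],s[1],1])
def px(c,u,v,z):
    o,d=ray(c,u,v); return o+d*(z-o[2])/d[2]
def proj(c,P):
    K=np.array(c['intrinsics']);k=c['k1'];T=np.array(c['cam_to_world'])
    p=T[:3,:3].T@(np.array(P)-T[:3,3]); s=p[:2]/p[2]; s=s*(1+k*(s@s))
    return np.array([K[0,0]*s[0]+K[0,2],K[1,1]*s[1]+K[1,2]])
E
python3 - <<'E'
from h import *
for n in ('top','scene','wrist'):
    c=arm.get_calibration(n); save(n,n+'0'); print(n,c)
print(arm.grip_depth,arm.current_t(),arm.current_tool_rot())
E
```

```text
pics
top {'intrinsics': array([[566.8562155 ,   0.        , 316.0104083 ],
       [  0.        , 566.8562155 , 240.61034875],
       [  0.        ,   0.        ,   1.        ]]), 'k1': 0.00849296166275414, 'cam_to_world': array([[ 0.01326986, -0.99213183,  0.12449237,  0.42690597],
       [-0.99974709, -0.01542521, -0.01636515,  0.00268079],
       [ 0.01815671, -0.12424372, -0.9920856 ,  1.29972671],
       [ 0.        ,  0.        ,  0.        ,  1.        ]])}
scene {'intrinsics': array([[538.01780449,   0.        , 315.27281734],
       [  0.        , 538.01780449, 243.71616   ],
       [  0.        ,   0.        ,   1.        ]]), 'k1': -0.16436514020099735, 'cam_to_world': array([[ 0.66834033,  0.53544212, -0.51635544,  1.2018407 ],
       [ 0.74366841, -0.46538996,  0.47996821, -0.61532595],
       [ 0.01668856, -0.70477934, -0.70923027,  0.937144  ],
       [ 0.        ,  0.        ,  0.        ,  1.        ]])}
wrist {'intrinsics': array([[345.56569817,   0.        , 322.26296142],
       [  0.        , 345.56569817, 235.10913443],
       [  0.        ,   0.        ,   1.        ]]), 'k1': -0.008438433738310765, 'cam_to_world': array([[ 0.24189239,  0.93875839,  0.24539918,  0.08116356],
       [ 0.97030193, -0.2336381 , -0.06266903,  0.62288099],
       [-0.00149648,  0.25327046, -0.96739435,  0.385066  ],
       [ 0.        ,  0.        ,  0.        ,  1.        ]])}
0.0188 0.15 [[-9.70427732e-01  2.41391601e-01 -3.33963445e-04]
 [ 2.41391812e-01  9.70427287e-01 -9.34668469e-04]
 [ 9.84661221e-05 -9.87644243e-04 -9.99999507e-01]]
```

View pics/top0.png

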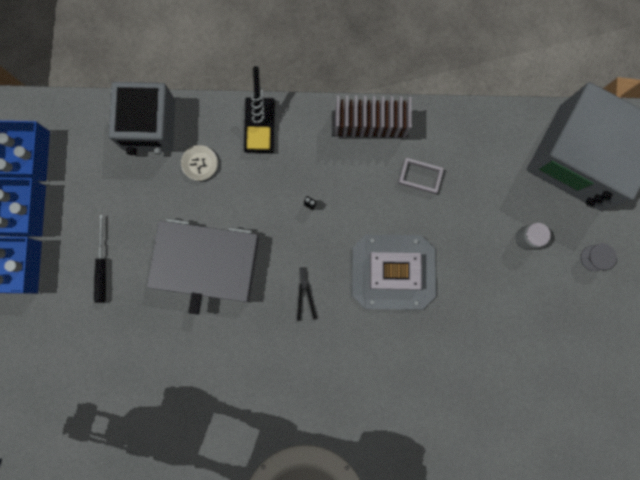

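View pics/scene0.png

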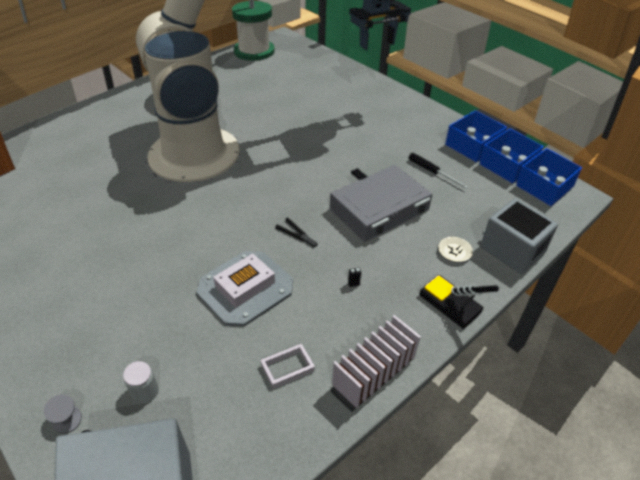

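Run:
```python
import cv2
im=cv2.imread('pics/top0.png')
a=cv2.resize(im[205:325,140:270],None,fx=6,fy=6,interpolation=cv2.INTER_CUBIC)[:600]; a=cv2.resize(im[210:320,140:270],(780,660),interpolation=cv2.INTER_CUBIC)
cv2.imwrite('pics/c1.png',cv2.resize(im[215:315,140:270],(780,600),interpolation=cv2.INTER_CUBIC))
cv2.imwrite('pics/c2.png',cv2.resize(im[225:315,345:445],(660,594),interpolation=cv2.INTER_CUBIC))
```

```text
(no output)
```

View pics/c1.png

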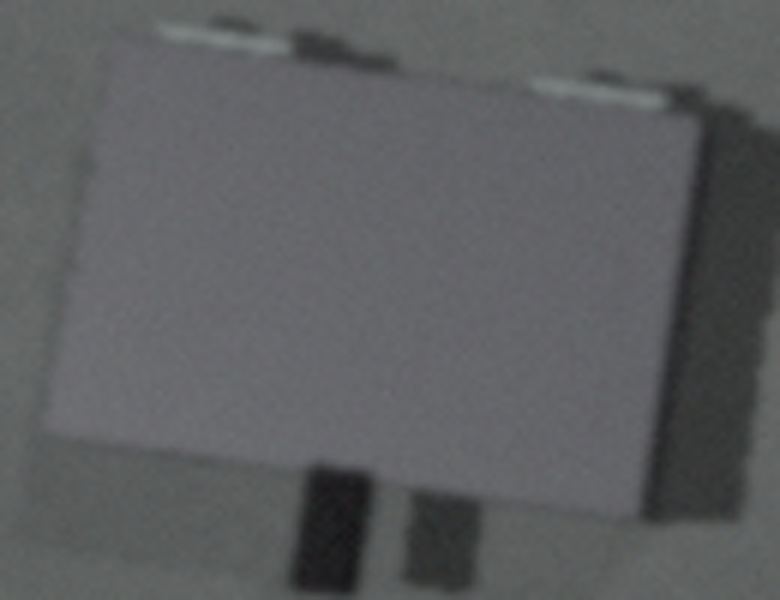

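View pics/c2.png

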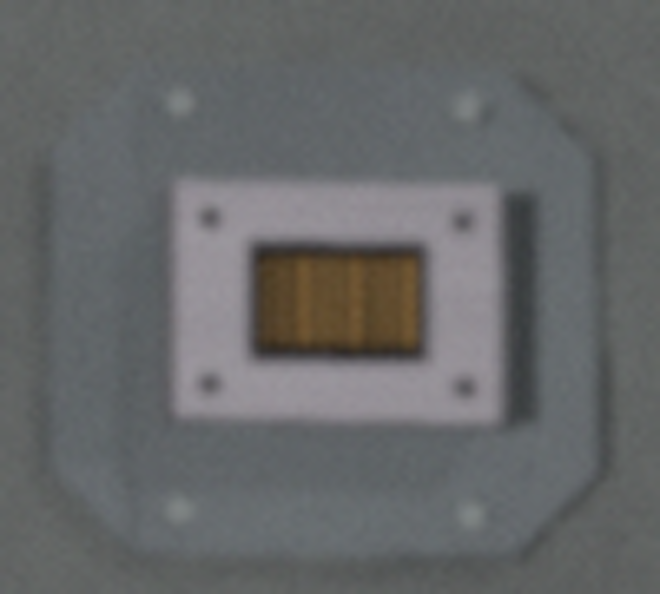

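View pics/wrist0.png

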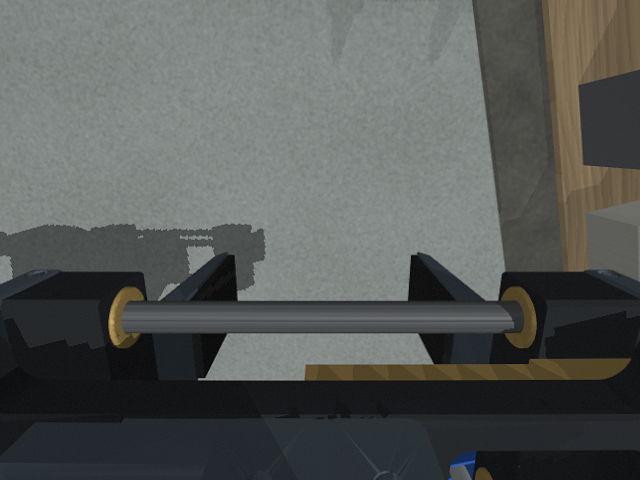

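Run:
```python
from h import *
c=arm.get_calibration('top')
f=lambda x,y,s,ox,oy:((x+.5)/s-.5+ox,(y+.5)/s-.5+oy)
P=[px(c,*f(x,y,6,140,215),.056) for x,y in [(108,40),(702,112),(645,520),(45,437)]]
for p in P: print(p.round(4))
print([np.linalg.norm(P[i]-P[(i+1)%4]).round(4) for i in range(4)])
print('ctr',np.mean(P,0)); 
for a,b in ((0,1),(3,2),(0,3),(1,2)): d=P[a]-P[b]; print(np.degrees(np.arctan2(d[1],d[0])))
print('tabend',px(c,*f(325,590,6,140,215),.053),'tabroot',px(c,*f(342,470,6,140,215),.053))
print('wall base?')
H=[px(c,*f(x,y,6.6,345,225),.045) for x,y in [(209,217),(462,220),(464,387),(209,383)]]
for p in H: print(p.round(4))
print([np.linalg.norm(H[i]-H[(i+1)%4]).round(4) for i in range(4)],'ctr',np.mean(H,0))
for a,b in ((0,1),(3,2),(0,3),(1,2)): d=H[a]-H[b]; print(np.degrees(np.arctan2(d[1],d[0])))
```

```text
[0.6206 0.3326 0.056 ]
[0.5973 0.1138 0.056 ]
[0.4476 0.1305 0.056 ]
[0.4747 0.3483 0.056 ]
[np.float64(0.2201), np.float64(0.1507), np.float64(0.2195), np.float64(0.1468)]
ctr [0.53505117 0.23128583 0.056     ]
83.925409957616
82.9231244506917
-6.144588089932777
-6.364558288085141
tabend [0.42092533 0.24563456 0.053     ] tabroot [0.46427007 0.24122655 0.053     ]
wall base?
[ 0.5486 -0.1527  0.045 ]
[ 0.5489 -0.2383  0.045 ]
[ 0.4926 -0.2384  0.045 ]
[ 0.4927 -0.1527  0.045 ]
[np.float64(0.0856), np.float64(0.0563), np.float64(0.0858), np.float64(0.0559)] ctr [ 0.52071563 -0.19550535  0.045     ]
90.18253541798938
89.92741942388426
-0.0028758978775304833
0.19516205175350645
```

```bash
cat >> h.py <<'E'
yaw=np.radians(-6.4)
cx=np.array([np.cos(yaw),np.sin(yaw),0]); cy=np.array([-np.sin(yaw),np.cos(yaw),0])
hinge=np.array([.5351,.2313,0])+.075*cx+np.array([0,0,.0505])
def R(yv,tilt=0):
    y=np.array(yv)/np.linalg.norm(yv); z=np.array([0,0,-1.]); x=np.cross(y,z)
    return np.column_stack([x,y,z])
GD=arm.grip_depth
def tab(th): return hinge+.178*(-np.cos(th)*cx+np.sin(th)*np.array([0,0,1]))
E
python3 - <<'E'
from h import *
p=tab(0); print(p,arm.current_t())
arm.move_to(p+[0,0,.07],R(cy)); print(arm.current_t(),arm.current_joint_positions())
c=arm.get_calibration('wrist'); save('wrist','w1')
for q in (tab(0)+[0,0,.003],hinge-.15*cx,hinge-.15*cx+.11*cy,hinge-.15*cx-.11*cy): print(proj(c,q))
for th in np.linspace(0,1.9,5): print(arm.solve_ik(tab(th)-[0,0,GD],R(cy)))
E
```

```text
[0.4327419 0.2427813 0.0505   ] 0.15
1.8667 [ 2.24687971e+01  2.51743767e+01  1.01314705e+02  8.26691010e-03
  5.34820841e+01 -6.11736957e+01]
[322.44416499 247.42447646]
[322.43403308 282.035017  ]
[468.84177465 281.9841716 ]
[176.03726877 281.94321703]
[ 2.23950413e+01  3.37544319e+01  1.05589721e+02 -2.54444375e-14
  4.06558476e+01 -6.12049587e+01]
[ 2.13273679e+01  2.68658096e+01  9.95845569e+01 -2.54444375e-14
  5.35496335e+01 -6.22726321e+01]
[ 1.87037364e+01  2.52629042e+01  8.93283708e+01 -2.54444375e-14
  6.54087249e+01 -6.48962636e+01]
[ 1.56801985e+01  2.86866757e+01  7.73790068e+01 -2.54444375e-14
  7.39343175e+01 -6.79198015e+01]
[ 1.31127063e+01  3.52835259e+01  6.60214081e+01 -2.54444375e-14
  7.86950660e+01 -7.04872937e+01]
```

View pics/w1.png

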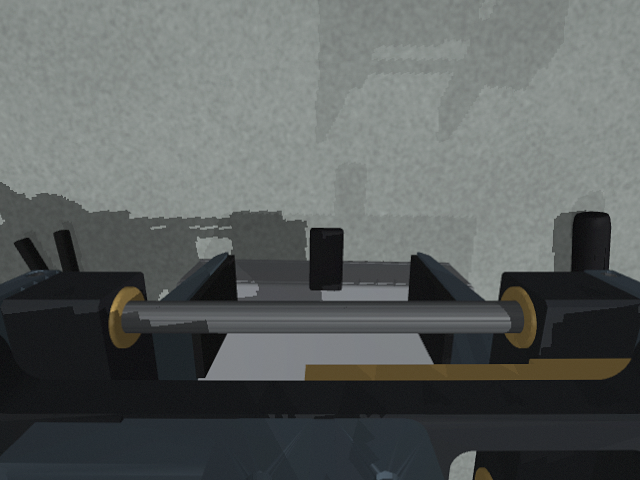

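```bash
sed -i 's/^hinge=.*/&+.002*cy+.001*cx/' h.py
python3 - <<'E'
from h import *
arm.grip(.06)
arm.move_l(tab(0)+[0,0,.0025-GD],R(cy),feed=.12)
print(arm.current_force())
arm.grip(.0); print(arm.current_t(),arm.current_width(),arm.current_force())
for th in np.linspace(.12,.6,5):
    arm.move_l(tab(th)-[0,0,GD],R(cy),feed=.12); print(round(th,2),arm.current_width(),arm.current_force().round(1),arm.current_t())
save('scene','s1')
E
```

```text
[-1.06875415  0.81644864 -0.02724947]
4.075 0.02371535338457254 [-2.24011931 12.61470576  0.2754754 ]
0.12 0.023642936433572903 [-1.2 12.4 -1.1] 4.3833
0.24 0.02341638754743859 [-0.3 10.1 -1.7] 4.7083
0.36 0.023526747465342387 [ 0.9 10.6 -1.1] 5.0333
0.48 0.023993780201781393 [ 1.  10.  -0.7] 5.3583
0.6 0.023767012144602567 [ 0.8 11.1 -0.5] 5.6833
```

View pics/s1.png

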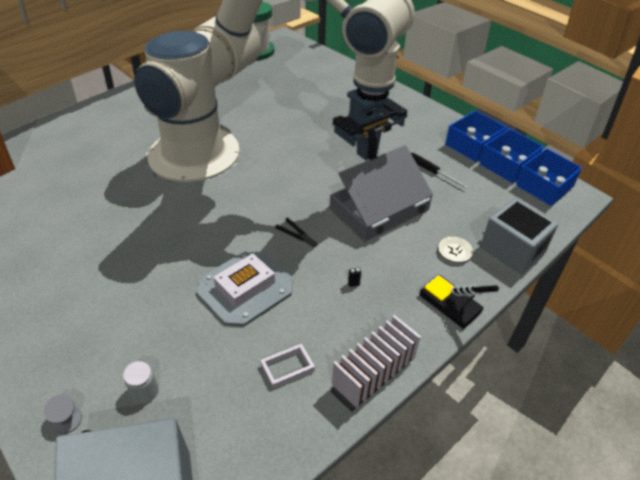

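Scene picture: the tab (~373,140) is held and the lid is rising. Continuing the swing.

Run:
```python
from h import *
for th in list(np.linspace(.75,1.8,8)):
    arm.move_l(tab(th)-[0,0,GD]+.001*cy,R(cy),feed=.14); print(round(th,2),arm.current_width(),arm.current_force().round(1),arm.current_t())
save('scene','s2')
```

```text
0.75 0.023803353091982987 [ 0.7 -0.3  0.3] 6.075
0.9 0.023739242258063748 [-1.4 -4.5  2.8] 6.4167
1.05 0.023566521614370697 [-2.3 -8.4  4.9] 6.7583
1.2 0.02377061475260953 [ -0.7 -10.6   4.5] 7.1
1.35 0.02389467604029618 [ -1.1 -13.8   2.6] 7.4417
1.5 0.0234284696793311 [ -1.5 -15.8   1.5] 7.7833
1.65 0.023799446952852688 [ -1.5 -17.1   1.3] 8.125
1.8 0.02357885601048655 [ -1.2 -19.5   1.7] 8.4667
```

View pics/s2.png

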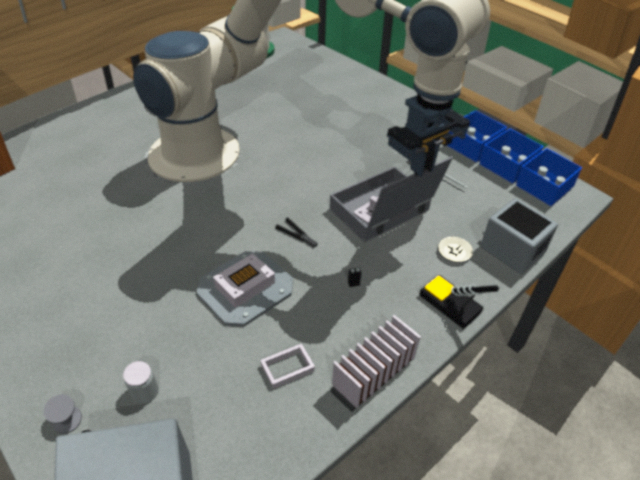

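Run:
```python
from h import *
arm.grip(.07)
arm.move_l(arm.current_ee_pos()+np.array([0,0,.09]),feed=.25)
arm.move_l(arm.current_ee_pos()-.06*cx,feed=.25)
print(arm.current_t(),arm.current_ee_pos())
c=arm.get_calibration('wrist'); np.save('cw2.npy',c,allow_pickle=True); save('wrist','w2'); save('scene','s3'); save('top','t3')
```

```text
10.25 [0.59055916 0.22812403 0.29495728]
```

View pics/w2.png

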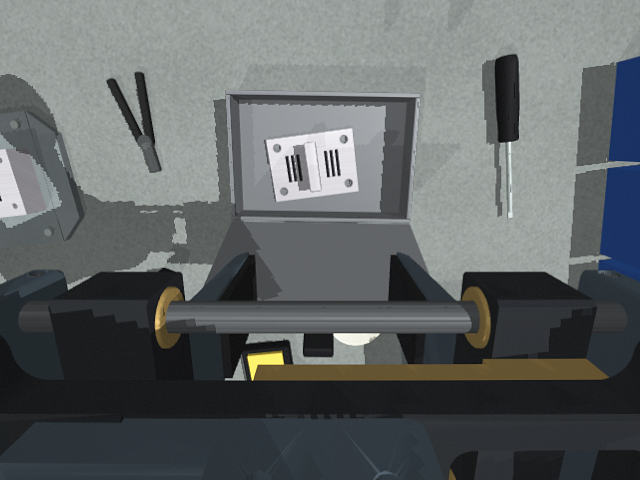

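View pics/t3.png

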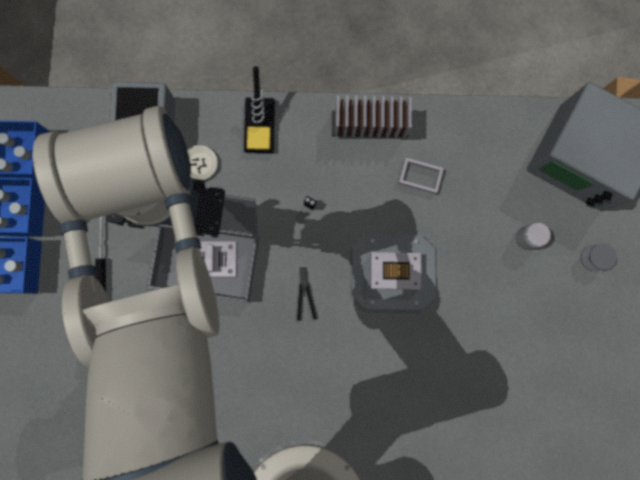

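View pics/s3.png

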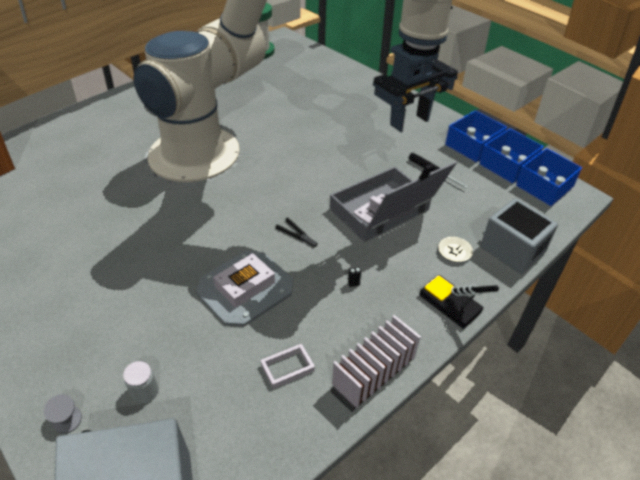

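Lid rests open; wrist picture shows the plate (corners about (265,138),(352,128),(358,191),(276,202)). Enlarge the holes.

Run:
```python
import cv2
im=cv2.imread('pics/w2.png')
cv2.imwrite('pics/c3.png',cv2.resize(im[120:210,255:375],(800,600),interpolation=cv2.INTER_CUBIC))
```

```text
(no output)
```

View pics/c3.png

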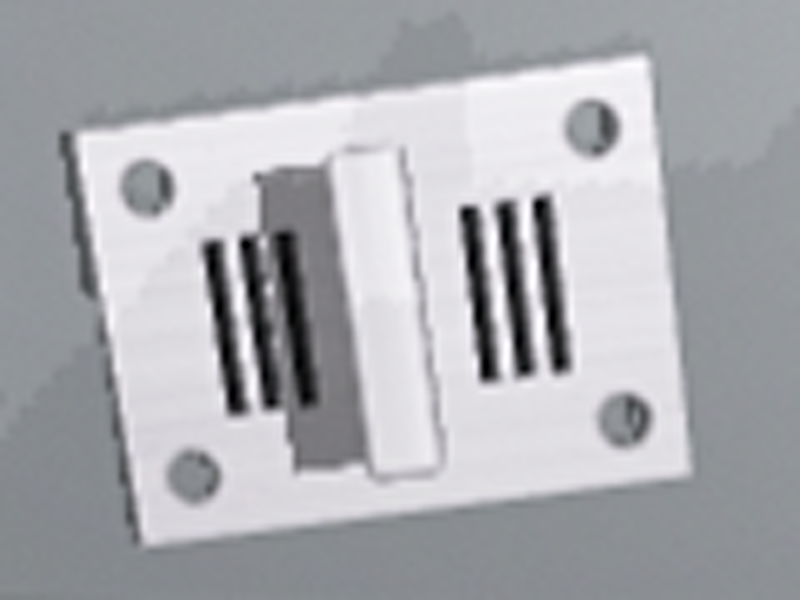

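Run:
```python
from h import *
c=np.load('cw2.npy',allow_pickle=True).item()
f=lambda x,y:((x+.5)/6.6667-.5+255,(y+.5)/6.6667-.5+120)
H=[px(c,*f(x,y),.010) for x,y in [(148,187),(592,127),(626,419),(195,475)]]
Q=[px(c,*f(x,y),.038) for x,y in [(328,155),(405,148),(443,470),(370,478)]]
for n,H in(('holes',H),('rib',Q)):
    print(n,[np.linalg.norm(H[i]-H[(i+1)%4]).round(4) for i in range(4)],'ctr',np.mean(H,0))
    for a,b in ((0,1),(3,2),(0,3),(1,2)): d=H[b]-H[a]; print(np.degrees(np.arctan2(d[1],d[0])))
    m=np.mean(H,0)
    print([ (round((h-m)@cx,4),round((h-m)@cy,4)) for h in H])
print('rel case',(m-hinge)@cx+.075,(m-hinge)@cy)
```

```text
holes [np.float64(0.0859), np.float64(0.056), np.float64(0.086), np.float64(0.0559)] ctr [0.54306562 0.22021504 0.01      ]
91.0357809926073
90.98841578141543
1.3232274297944862
1.345264359181008
[(np.float64(-0.0222), np.float64(-0.0464)), (np.float64(-0.0333), np.float64(0.0388)), (np.float64(0.0222), np.float64(0.0464)), (np.float64(0.0333), np.float64(-0.0389))]
rib [np.float64(0.0139), np.float64(0.0583), np.float64(0.0137), np.float64(0.0586)] ctr [0.54356244 0.2203584  0.038     ]
88.61459053111717
89.86215552906057
0.5146242936293728
0.286324479345129
[(np.float64(-0.0284), np.float64(-0.0104)), (np.float64(-0.0296), np.float64(0.0035)), (np.float64(0.0283), np.float64(0.0103)), (np.float64(0.0298), np.float64(-0.0033))]
rel case 0.008629348544841 -0.011930111613476594
```

Run:
```python
from h import *
a=np.radians(1.15); py=np.array([-np.sin(a),np.cos(a),0])
ctr=np.array([.5432,.2203,0])
arm.move_to(ctr+[0,0,.10],R(py)); 
arm.grip(.05)
arm.move_l(ctr+[0,0,.0125],R(py),feed=.12); print(arm.current_force())
arm.grip(0); print(arm.current_width(),arm.current_force(),arm.current_t())
arm.move_l(ctr+[0,0,.03],feed=.06); print(arm.current_width(),arm.current_force())
arm.move_l(ctr+[0,0,.14],feed=.15); print(arm.current_width(),arm.current_force(),arm.current_torque(),arm.current_t())
c=arm.get_calibration('wrist'); np.save('cw3.npy',c,allow_pickle=True); save('wrist','w4'); save('scene','s4')
```

```text
[ 0.54570222 -0.09809727  0.22577169]
0.013991281377037488 [-0.565777   -0.31871722  3.65114738] 13.25
0.01383091503202078 [ 0.16126124  0.06265102 -1.04365803]
0.013747070098618919 [-1.04959592  0.33257659 -1.73747799] [0.02892808 0.05807234 0.03353307] 14.575
```

View pics/w4.png

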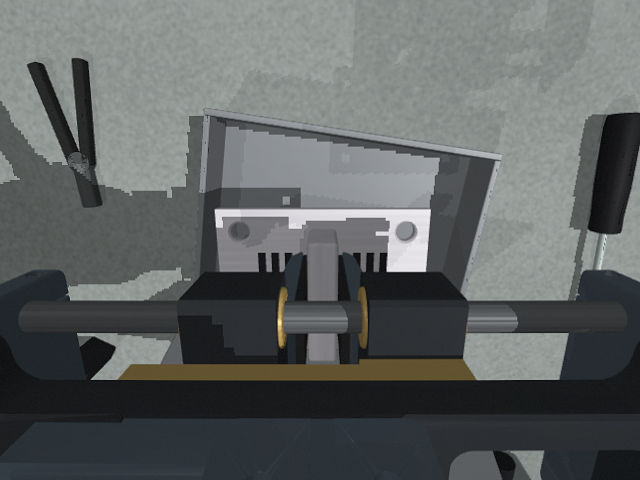

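View pics/s4.png

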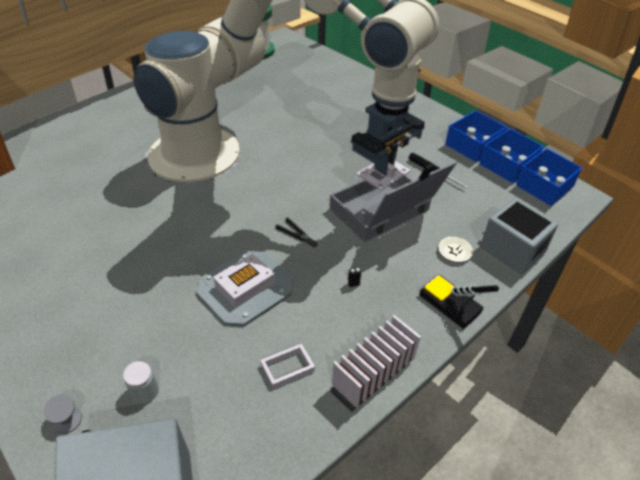

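Run:
```python
from h import *
import cv2
im=cv2.imread('pics/w4.png'); cv2.imwrite('pics/c4.png',cv2.resize(im[200:280,205:440],(800,272),interpolation=cv2.INTER_CUBIC))
c=np.load('cw3.npy',allow_pickle=True).item()
p=arm.current_ee_pos();r=arm.current_tool_rot(); print(p)
for u,v in ((239,231),(405,230.5),(216,209),(430,209)):
    q=px(c,u,v,p[2]-.0025); print((r.T@(q-p)).round(4))
```

```text
[0.54258588 0.22011924 0.13889634]
[ 0.0283 -0.0441  0.0026]
[0.0285 0.0423 0.0025]
[ 0.0399 -0.0552  0.0026]
[0.0398 0.0544 0.0025]
```

View pics/c4.png

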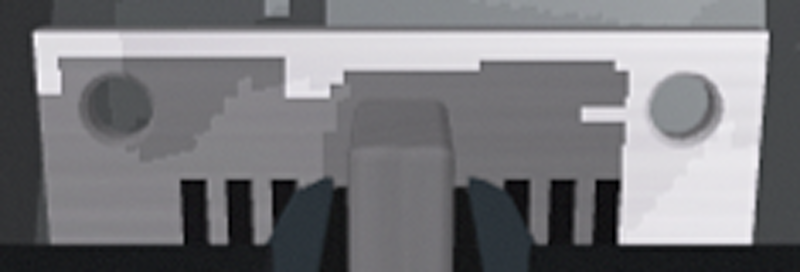

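Run:
```python
from h import *
arm.move_l([.57,.05,.15],R([0,1,0]),feed=.2)
arm.move_l([.60,-.1955,.15],R([0,1,0]),feed=.2)
arm.sleep(.3)
print(arm.current_t(),arm.current_ee_pos(),arm.current_width())
c=arm.get_calibration('wrist'); np.save('cw5.npy',c,allow_pickle=True); im=save('wrist','w5')
pr=[proj(c,[x,y,.045]) for x in(.4927,.5487) for y in (-.1527,-.2384)]; print(pr)
u0,v0=np.min(pr,0).astype(int)-15; u1,v1=np.max(pr,0).astype(int)+15; print(u0,v0)
cv2.imwrite('pics/c5.png',cv2.resize(im[v0:v1,u0:u1,::-1],None,fx=4,fy=4,interpolation=cv2.INTER_CUBIC))
```

```text
17.375 [ 0.60003008 -0.19506474  0.15005738] 0.014149611236699852
[array([379.87861639,  95.73068135]), array([265.58093484,  95.73274076]), array([376.94178542, 171.40584753]), array([268.46436585, 171.39712883])]
250 80
```

View pics/w5.png

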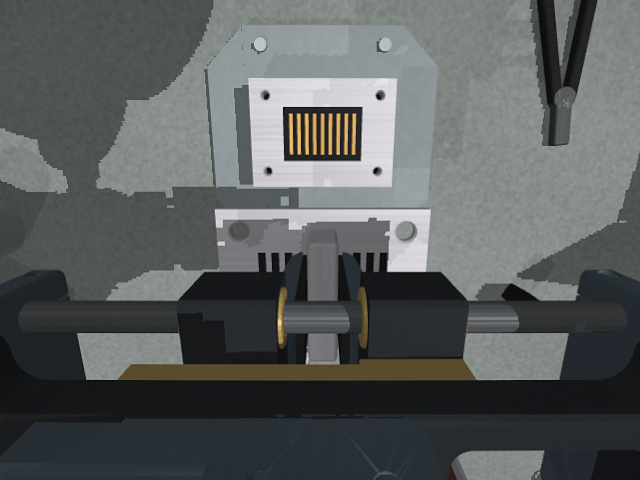

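View pics/c5.png

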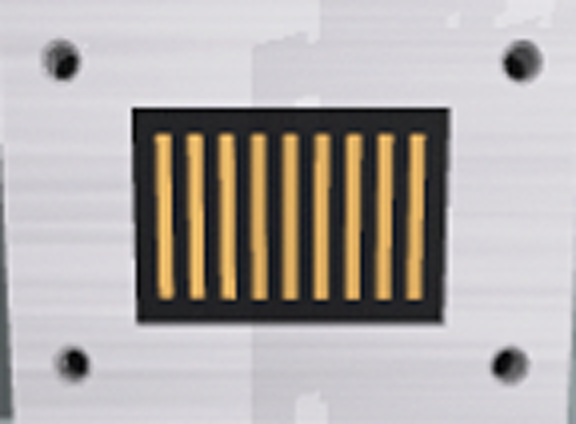

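Run:
```python
from h import *
c=np.load('cw5.npy',allow_pickle=True).item()
g=lambda x,y:((x+.5)/4-.5+250,(y+.5)/4-.5+80)
H=[px(c,*g(x,y),.045) for x,y in [(61,60),(522,60),(510,364),(71,364)]]
m=np.mean(H,0);print(np.array(H).round(4),m)
for a,b in ((0,1),(3,2),(0,3),(1,2)): d=H[b]-H[a]; print(np.degrees(np.arctan2(d[1],d[0])),np.linalg.norm(d))
p=arm.current_ee_pos();r=arm.current_tool_rot()
for u,v in ((239,231),(405,230.5),(216,209),(430,209)):
    q=px(c,u,v,p[2]-.0025); print((r.T@(q-p)).round(4))
```

```text
[[ 0.4919 -0.2389  0.045 ]
 [ 0.4919 -0.1525  0.045 ]
 [ 0.5481 -0.1526  0.045 ]
 [ 0.5481 -0.2392  0.045 ]] [ 0.52000858 -0.19581542  0.045     ]
89.99870938922501 0.08635053944133404
90.00424996808698 0.08665781117889872
-0.3461643223992059 0.056177764343710856
-0.0327810478921313 0.056168375227872526
[ 0.0284 -0.0439  0.0025]
[0.0286 0.0423 0.0025]
[ 0.04   -0.055   0.0025]
[0.0399 0.0544 0.0025]
```

Run:
```python
from h import *
arm.move_l([.5202,-.1952,.12],R([0,1,0]),feed=.12)
arm.move_l([.5202,-.1952,.0685],R([0,1,0]),feed=.06)
arm.sleep(.6)
print(arm.current_t(),arm.current_ee_pos(),arm.current_tool_rot().round(4),arm.current_width(),arm.current_force())
im=save('scene','s6'); cs=arm.get_calibration('scene')
np.save('cw6.npy',arm.get_calibration('wrist'),allow_pickle=True);save('wrist','w6'); save('top','t6')
u,v=proj(cs,[.52,-.1955,.05]).astype(int); print(u,v)
cv2.imwrite('pics/c6.png',cv2.resize(im[v-45:v+45,u-60:u+60,::-1],(800,600),interpolation=cv2.INTER_CUBIC))
print([proj(cs,[.52+x,-.1955+y,z]).round(1) for x,y,z in ((.04,-.055,.06),(.04,.055,.06),(-.04,-.055,.06),(.04,-.055,.045),(.04,.055,.045),(-.04,-.055,.045))])
```

```text
19.8917 [ 0.52018959 -0.19519004  0.06850164] [[-1. -0. -0.]
 [-0.  1. -0.]
 [ 0. -0. -1.]] 0.01395086744503056 [ 0.0077878   0.94627655 -1.40309897]
243 273
[array([233.6, 293.4]), array([274.1, 268.1]), array([212.1, 272. ]), array([234.2, 297.9]), array([274.4, 272.6]), array([213. , 276.5])]
```

View pics/c6.png

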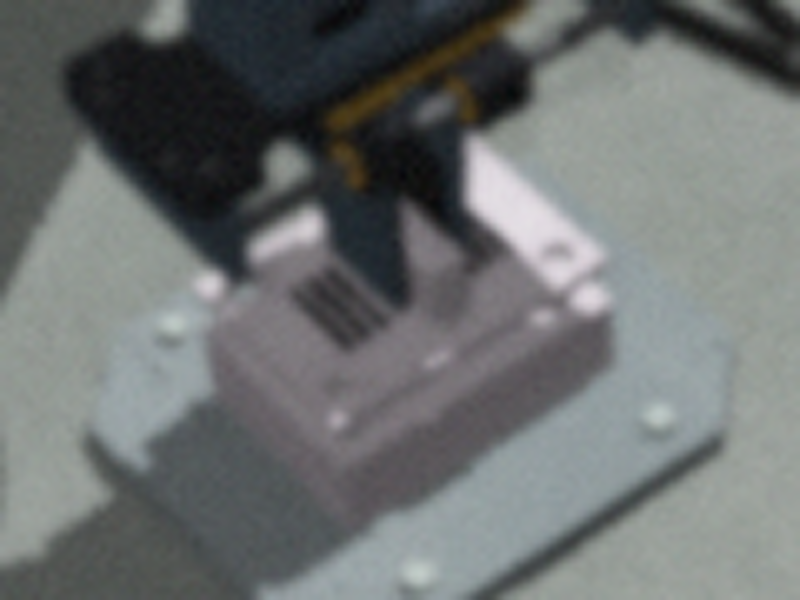

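View pics/w6.png

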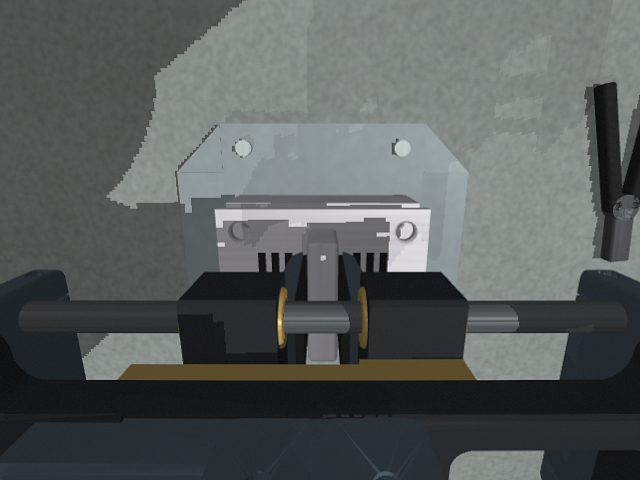

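View pics/s6.png

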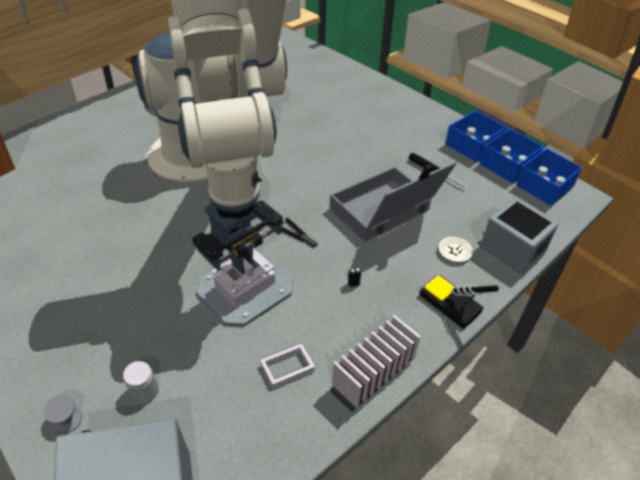

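Run:
```python
from h import *
c=np.load('cw6.npy',allow_pickle=True).item(); im=cv2.imread('pics/w6.png')
cv2.imwrite('pics/c7.png',cv2.resize(im[180:280,205:445],(800,333),interpolation=cv2.INTER_CUBIC))
m=np.array([.52,-.1958,0])
for z in (.045,.060,.065): print(z,[proj(c,m+[-.04,y,z]).round(1) for y in(-.055,.055)],[proj(c,m+[-.028,y,z]).round(1) for y in(-.043,.043)])
t=cv2.imread('pics/t6.png'); cv2.imwrite('pics/c8.png',cv2.resize(t[215:315,335:455],(720,600),interpolation=cv2.INTER_CUBIC))
```

```text
0.045 [array([226.1, 202. ]), array([419.1, 201.9])] [array([248.3, 222.5]), array([396.9, 222.5])]
0.06 [array([218.4, 206.5]), array([426.8, 206.5])] [array([242.4, 228.6]), array([402.7, 228.6])]
0.065 [array([215.6, 208.2]), array([429.6, 208.1])] [array([240.3, 230.9]), array([404.9, 230.8])]
```

View pics/c7.png

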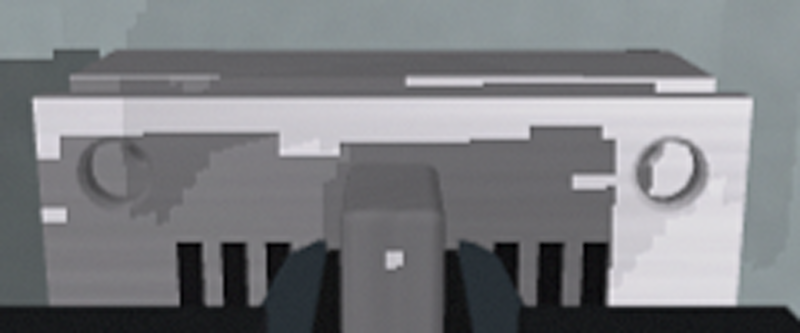

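View pics/c8.png

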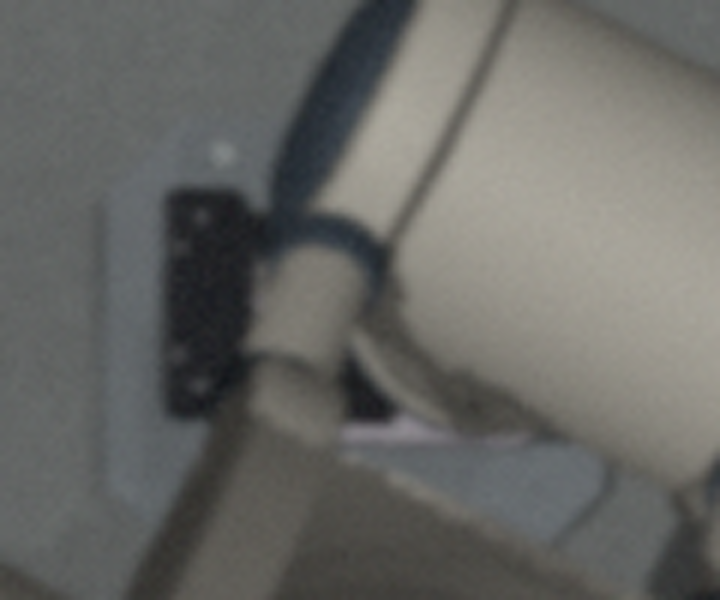

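Run:
```python
from h import *
arm.move_l([.5202,-.1952,.0675],R([0,1,0]),feed=.03)
arm.sleep(.5)
print(arm.current_t(),arm.current_ee_pos(),arm.current_width(),arm.current_force(),np.abs(arm.current_dq()).max())
arm.sign_off()
```

```text
20.7917 [ 0.52020982 -0.19517269  0.06750998] 0.01368894740974466 [-0.10021809 -0.14913098 -1.16940307] 0.10600769104350583
the job is handed in; nothing more can be done
```

The job is handed in after 20.8 s. The lid is open and resting on its stop. The plate is still in the gripper, hovering over the driver level with its rib up.

- **Lid:** I pinched the tab and swung the lid past upright to about 1.8 rad, then let it go. The last scene picture shows it still open.
- **Height:** before the last 1 mm of lowering, the wrist picture put the plate's underside 16–17 mm above the housing. After lowering it should be about 15–16 mm. I did not take another picture after that step.
- **Alignment:** in the wrist picture the holes and edges I could see were within about 1 mm of the driver's, with no turn I could make out. Only the two near holes were visible. The top camera's view was blocked by the arm.
- **Driver position:** the top and wrist cameras differed by about 0.8 mm on the driver's centre. I used the wrist value because it sees the plate and the driver together.
- **Forces and contact:** the highest force reading was about 20 N sideways, at the end of the lid swing. Nothing showed the plate touching the driver or jig. The other things on the bench look where they were.

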